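# Fetch the doming block from behind the bench containers

### The job

The steel doming block on the jeweller's station board is hemmed in by a jar, an amber flask and a can: first stand all three on the aluminium side tray, then take the block out and set it on the middle of the black rubber pad, and only then put each container back on the very seat it stood on at the start. Keep the containers upright, and leave the cup of gravers and the wire spool beside the pad where they are.

Things in the scene. Friction and masses are not known exactly. Their poses are not given: they have to be found in the camera images.
- jar: Squat white ceramic jar with a paper label and a black screw lid, loose, round: diameter 54 mm, lid 55 mm, 72 mm tall (lid from 55 mm up), about 0.3 kg. Origin: centre of its underside; z up. Starts on one of the three seats of the station board; which one varies.
- flask: Slim amber glass flask with a paper label and a white cap, loose, round: diameter 40 mm up to 80 mm height, then a narrow neck and cap 22 mm across, 105 mm tall, about 0.18 kg. Origin: centre of its underside; z up. Starts on one of the three seats.
- can: Plain steel can, loose, round: diameter 48 mm (beads 49.5 mm), 96 mm tall, about 0.28 kg. Origin: centre of its underside; z up. Starts on one of the three seats.
- block: Steel doming block with round dark hollows in its top and long sides, loose: 46 mm along its x, 34 mm along its y, 34 mm tall, 0.4 kg. Origin: centre of its underside; z up. Starts on the station board between the three seats, turned up to 0.25 rad from the board.
- station: Plywood station board fixed to the bench: 190 mm along its x, 200 mm along its y, top face 12 mm above the bench. Origin: centre of its underside (bench level). Its +x side, away from the robot, carries a rim 10 mm thick that stands 30 mm above the top face, centred 90 mm from the origin. Three flush round dark brown seats, 62 mm across, are centred at (x, y) = (-42, 0), (20, 62) and (20, -62) mm in its frame; the block starts near (20, 0) mm.
- tray: Empty shallow aluminium side tray, fixed: 270 mm along its x, 125 mm along its y, walls 5 mm thick and 12 mm high, inner floor 5 mm above the bench. Origin: centre of its underside (bench level). It lies to the left or the right of the station, the pad on the other side.
- pad: Square black rubber bench pad, fixed: 100 x 100 mm, top face 14 mm above the bench. Origin: centre of its underside (bench level).
- cup: Aluminium cup of gravers standing 110 to 120 mm from the pad's centre, on the pad's -x side (towards the robot), loose: diameter 48 mm, 72 mm tall, the wooden graver handles reach 141 mm. Origin: centre of its underside. To be left alone.
- spool: White flanged spool of solder wire lying flat 100 to 122 mm from the pad's centre on its +x side (away from the robot), loose: diameter 48 mm, 20 mm tall. Origin: centre of its underside. To be left alone.
There are look-alikes about, which are no part of the job. Leave any blue or red look-alike of the flask alone. Several things look just like the pad: the one meant starts nearest to the robot's base.

How it is judged:
By the outcome, as a careful person would: the job done as asked, in the order asked, and still so for the second after the job is handed in, with the robot touching nothing.
It also fails if it takes over 128 s, if anything falls off the work surface, if the arm or the gripper's body presses on something with over 40 N, if the wrist force passes 120 N, or if a joint passes its speed limit or range.

### The arm

A 6-joint arm with a two-finger parallel gripper is mounted at the origin on the work surface. World frame = base frame: x ahead of the robot, y to its left, z up, the work surface at z = 0. Lengths are in mm, angles in rad, forces in N, time in s.
With the tool pointing down it reaches from about 400 to 925 mm from the base axis. Payload 12.5 kg.
Tool frame: the origin (TCP) lies on the centre line of the jaws, within the pads' length; the fingertips stand 19 mm ahead of it and the grasp point (between the pads) is the TCP; z points along the fingers, y is the line along which they close (so a half turn about z gives the same grasp; the last joint's range is limited). The gripper opens to 95 mm and grips with 3 to 60 N. Pads are 20 mm wide; open, the fingers measure 119 mm over their backs; the gripper's body (75 mm by 180 mm) begins 59 mm behind the grasp point.
Start: joints at [1.104, 0.491, 1.559, -0, 1.092, -0.106], TCP at [220.623, 584.782, 233.661] pointing down, gripper open.
Joint ranges: [-3.1, 3.1], [-0.84, 2.19], [0.05, 2.79], [-1.13, 4.28], [0.06, 2.93], [-2.69, 2.69]. Speed limits (rad/s): [2.22, 2.22, 2.79, 3.14, 3.14, 3.14].

### API

Orientations are given as [roll, pitch, yaw] about the fixed x, y, z axes, in that order (R = Rz(yaw) Ry(pitch) Rx(roll)).
In Python, from cell import state, read_camera, job_done gives the robot as it stands.
- The arm moves only by the tool arm_command, never from a script. Its argument "deltas" is a list of rows, each an object of numbers: "dx", "dy", "dz": the shift along the world's x, y, z in m; "yaw": the turn about the world's z in degrees. In form: [{"dx": .., "dy": .., "dz": .., "yaw": ..}, ...]. A call has 1 to 20 rows; each row shifts and turns the commanded pose from where the row before left it; what a row does not reach is not made up. A row lasts 1/10 s, in which the tool goes at most 50 mm and 8.59 degrees, less where a joint would pass 70% of its speed; a pose out of reach is approached as far as the arm can. A call with a gripper value outside its range is refused whole. "gripper" is the finger opening in m, from 0 to 0.0951, set as the call begins (left out, the last holds). The fingers move at their own pace and stop on an object; the grip force is fixed at half the most. Time passes only in rows, so rows that do not move let the fingers close. It gives the time, the measured TCP pose, the force, the opening and the grip force at its end, in the units of the state.
- state(): the state, without advancing time (a new reading comes with each control period).
- read_camera(name): name is "scene" or "side" or "wrist"; returns a dict with "color" (480x640x3 uint8, red, green, blue), "range_z" (480x640 float32, mm along the optical axis (not along the pixel's ray), 0 where there is no reading), "fx", "fy", "cx", "cy" (pixels), "extrinsics" (4x4, takes a point from camera to world coordinates). Camera axes: x right, y up, looking along -z (the intrinsics and any distortion apply to the point x, -y, -z); pixel columns grow to the right and rows downward; lengths in mm; the calibration is good to about 2 mm. A picture is of the moment at which its call begins.
- job_done(): hands the job in; it is judged then, once.
The state is a dict: "t": time; "joints": joint angles; "qvel": joint speeds; "tau": joint torques, N m; "eef_pos": TCP position; "tcp_rot": TCP orientation; "ft_force": force on the tool from outside, world axes, zero at the start; "moment": the same for the moment, N m; "opening": opening from 0.0 (shut) to 1.0 (fully open); "grip_force": force on a finger pad.
Only numpy, scipy, OpenCV 4.12 (cv2) and the standard library are available. Lean on these libraries where they do the work, as an engineer would, in place of code of your own. Each camera call takes 0.05 s, during which the arm holds its last target. There are 200 camera calls.

## Working session

There is one attempt and no reset: what is moved stays moved. The work goes in short steps, Python scripts to look and compute and a tool call to move; the robot and the scene stay as the last step left them, time stands still between calls to the robot, and variables do not carry over. Pictures are saved under pics/ and viewed, at most 14 in all, crops included, and the job is handed in when it is done.

Besides the shell and the picture viewer there is one more tool, called after ">>>" as a command line: name --argument value ..., lists and objects as JSON in quotes. arm_command: Moves the arm, as the interface text tells. Its arguments: {"type":"object","properties":{"deltas":{"type":"array"},"gripper":{"type":"number"}},"required":["deltas"]}

```bash
mkdir -p pics; ls; cat > h.py <<'E'
import numpy as np, cv2
from cell import state, read_camera, job_done
def shot(n,f=None):
    c=read_camera(n)
    if f: cv2.imwrite(f'pics/{f}.png',c['color'][:,:,::-1])
    return c
def cloud(c):
    z=c['range_z']; v,u=np.mgrid[:480,:640]
    P=np.stack([(u-c['cx'])/c['fx']*z,-(v-c['cy'])/c['fy']*z,-z],-1)
    E=c['extrinsics']; return P@E[:3,:3].T+E[:3,3]
def ray(c,u,v,h):
    E=c['extrinsics']; d=E[:3,:3]@np.array([(u-c['cx'])/c['fx'],-(v-c['cy'])/c['fy'],-1]); o=E[:3,3]
    return o+d*(h-o[2])/d[2]
E
python3 - <<'E'
from h import *
for n in('scene','side','wrist'):
    c=shot(n,n+'0'); print(n,c['fx'],[k for k in c],c['extrinsics'].round(2).tolist())
    np.savez(f'{n}0.npz',**{k:np.array(v) for k,v in c.items()})
print(state())
E
```

```text
pics
scene 553.1105390913496 ['color', 'range_z', 'fx', 'fy', 'cx', 'cy', 'extrinsics'] [[-0.82, -0.35, 0.45, 1169.71], [0.57, -0.48, 0.67, 948.88], [-0.02, 0.81, 0.59, 837.33], [0.0, 0.0, 0.0, 1.0]]
side 591.4646359810607 ['color', 'range_z', 'fx', 'fy', 'cx', 'cy', 'extrinsics'] [[0.85, 0.34, -0.4, 78.36], [-0.52, 0.56, -0.65, -688.65], [0.0, 0.76, 0.65, 799.98], [0.0, 0.0, 0.0, 1.0]]
wrist 359.7707845140183 ['color', 'range_z', 'fx', 'fy', 'cx', 'cy', 'extrinsics'] [[0.35, -0.89, -0.28, 142.16], [0.94, 0.34, 0.11, 614.29], [-0.0, -0.3, 0.95, 382.78], [0.0, 0.0, 0.0, 1.0]]
{'t': 0.15, 'joints': array([ 1.10439599e+00,  4.91403293e-01,  1.55932480e+00,  1.90624969e-05,
        1.09166236e+00, -1.05563203e-01]), 'qvel': array([-0.00079655, -0.00228314, -0.00227071,  0.00120259,  0.00083145,
       -0.0008032 ]), 'tau': array([ 1.79921153e-03, -6.12890768e+01, -2.58278453e+01,  6.92688371e-02,
        4.73696028e-02, -4.41755594e-05]), 'eef_pos': array([220.54224726, 584.62576639, 233.20174962]), 'tcp_rot': array([-3.14080108e+00, -1.00876556e-04,  2.78074669e+00]), 'ft_force': array([ 0.29143851,  0.3220921 , -0.17378632]), 'moment': array([-0.05623213, -0.00950619,  0.01755077]), 'grip_force': 0.0, 'opening': 1.0014394627091014}
```

View pics/scene0.png

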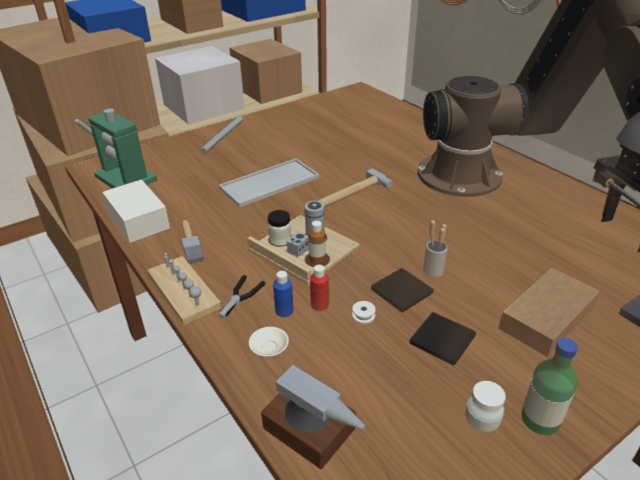

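View pics/side0.png

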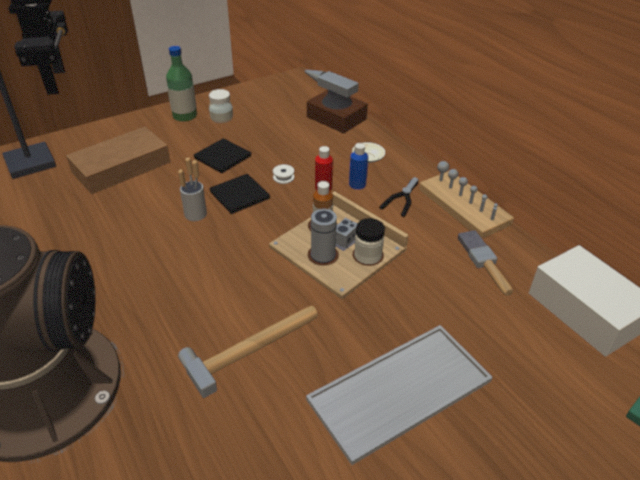

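The scene view shows the can (315,215), jar (279,228), flask (317,243) around the block (298,242). The tray is at (269,180), the wanted pad at (402,289) between cup (435,258) and spool (364,312), and the red flask (319,288) stands close to the station. The side view shows the pad at (240,193), the can at (322,237), the jar at (369,242) and the tray at (400,390).

```bash
python3 - <<'E'
from h import *
L={n:dict(np.load(n+'0.npz')) for n in('scene','side')}
def rep(name,pts):
    r=cv2.minAreaRect(pts[:,:2].astype(np.float32)); print(name,len(pts),'rect',np.round(r[0],1),np.round(r[1],1),round(r[2],1),'zmed',np.median(pts[:,2]).round(1))
for n,c in L.items():
    P=cloud(c); col=c['color'].astype(int); hsv=cv2.cvtColor(c['color'],cv2.COLOR_RGB2HSV); ok=c['range_z']>0
    roi=lambda x0,y0,x1,y1:np.pad(np.ones((y1-y0,x1-x0),bool),((y0,480-y1),(x0,640-x1)))
    Z=P[...,2]
    def comp(m,name):
        m=cv2.morphologyEx(m.astype(np.uint8),cv2.MORPH_OPEN,np.ones((3,3)))
        k,l,s,_=cv2.connectedComponentsWithStats(m)
        i=1+np.argmax(s[1:,4]); 
        rep(n+' '+name,P[(l==i)&ok])
    if n=='scene': R=dict(pad=(365,265,440,315),tray=(210,150,330,210),st=(240,190,365,285),cup=(420,215,450,280),spool=(350,298,380,324))
    else: R=dict(pad=(205,170,275,215),tray=(300,320,500,460),st=(265,170,415,300),cup=(175,150,210,222),spool=(270,162,298,185))
    comp(roi(*R['pad'])&(col.max(-1)<60),'pad')
    comp(roi(*R['tray'])&(hsv[...,1]<60),'tray')
    r=roi(*R['st'])
    S=P[r&ok&(abs(Z-12)<5)&(hsv[...,1]<150)&(col.max(-1)>130)]
    rep(n+' st',S)
    for a,b,nm in((68,80,'jartop'),(90,102,'cantop'),(100,112,'flasktop'),(60,75,'flaskbody60-75'),(41,52,'block'),(36,50,'rim/block')):
        q=P[r&ok&(Z>a+0)&(Z<b+12)]
    # tops by clustering
    m=(r&ok&(Z>40)).astype(np.uint8); k,l,s,ce=cv2.connectedComponentsWithStats(m)
    for nm in('cup','spool'):
        q=P[roi(*R[nm])&ok&(Z>6)]; print(n,nm,q[:,:2].min(0).round(),q[:,:2].max(0).round(),q[:,2].max().round())
    q=P[r&ok&(Z>30)]; H,xe,ye=np.histogram2d(q[:,0],q[:,1],bins=[np.arange(500,900,12),np.arange(-200,250,12)])
    np.save(n+'P.npy',P)
    # height map stations
    q=P[r&ok&(Z>6)&(Z<135)]; x0,y0=q[:,:2].min(0); print('xy range',q[:,:2].min(0),q[:,:2].max(0))
    hm=np.zeros((30,40),int)
    for x,y,z in q:
        i,j=int((x-x0)/10),int((y-y0)/10)
        if i<30 and j<40: hm[i,j]=max(hm[i,j],int(z))
    for row in hm[:int((q[:,0].max()-x0)/10)+1,:int((q[:,1].max()-y0)/10)+1]: print(' '.join('%3d'%v if v else '  .' for v in row))
E
```

```text
scene pad 213 rect [527.6 277.6] [58.7 41.9] 82.3 zmed 13.2
scene tray 2354 rect [ 478.  -308.5] [158.4 287.4] 89.5 zmed 5.4
scene st 1619 rect [563.6 -37.1] [402.8 334.4] 52.4 zmed 11.8
scene cup [358. 251.] [408. 303.] 141.0
scene spool [585. 274.] [634. 323.] 24.0
xy range [ 310.25821207 -295.7548623 ] [778.43952639 236.89321186]
  .   .   .   .   .   .   .   .   .   .   .   .   .   .   .   .   .   .   .  10  13   .   .   .   .   .   .   .   .   .   .   .   .   .   .   .   .   .   .   .
  .   .   .   .   .   .   .   .   .   .   .   .   .   .   .   .   .   .   .  15  17   .   .   .   .   .   .   .   .   .   .   .   .   .   .   .   .   .   .   .
  .   .   .   .   .   .   .   .   .   .   .   .   .   .   .   .   .   .   .  18  21   .   .   .   .   .   .   .   .   .   .   .   .   .   .   .   .   .   .   .
  .   .   .   .   .   .   .   .   .   .   .   .   .   .   .   .   .   .   .  22  21   .   .   .   .   .   .   .   .   .   .   .   .   .   .   .   .   .   .   .
  .   .   .   .   .   .   .   .   .   .   .   .   .   .   .   .   .   .   .  27  25   .   .   .   .   .   .   .   .   .   .  
[... 8465 characters left out ...]
  46  54  50  39   .   .   .   6   .   .   .   .   .   .   .
  .   .   .   .   .   .   .   .   .   .   .   .   .   .   .   .   8  12   .   .   .   .   .   .   .  55  55   .   .   .   .   .   .   .   .   .   .   .   .   .
  .   .   .   .   .   .   .   .   .   .   .   .   .   .   .   .   .  14  11   .   .   .   .   .   .  53  23   .   .   .   .   .   .   .   .   .   .   .   .   .
  .   .   .   .   .   .   .   .   .   .   .   .  10  12   .   .   .  12  12   .   .   .   .   .   .  49  44   .   .   .   .   .   .   .   .   .   .   .   .   .
  .   .   .   .   .   .   .   .   .   .   .   .  11  14  11   .   .   7  14  11   .   .   .   .   .   .  32   .   .   .   .   .   .   .   .   .   .   .   .   .
```

```bash
python3 -c "
import cv2
a=cv2.imread('pics/side0.png')[160:300,250:420];b=cv2.imread('pics/scene0.png')[185:325,240:410]
cv2.imwrite('pics/z.png',cv2.resize(cv2.hconcat([a,b]),None,fx=2.3,fy=2.3,interpolation=2))"
```

```text
(no output)
```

View pics/z.png

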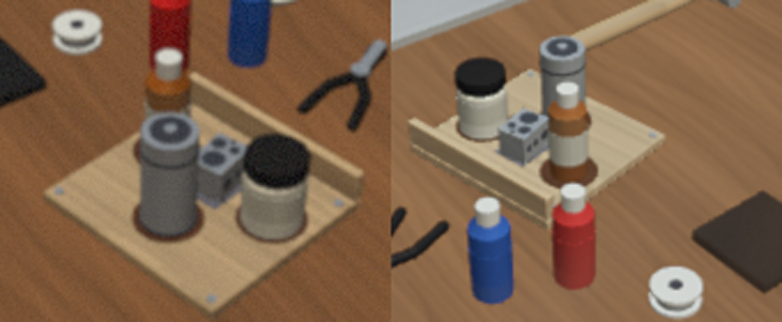

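The crop shows the can on the robot-side seat, the jar on the -y seat and the flask on the +y seat. The block's long side points roughly along x, and the red and blue flasks stand beyond the rim. Next come precise fits.

```bash
python3 - <<'E'
from h import *
from scipy.optimize import least_squares
L={n:dict(np.load(n+'0.npz')) for n in('scene','side')}
PP={};
for n,c in L.items():
    P=cloud(c); P=P[c['range_z']>0]; PP[n]=P
near=lambda P,x,y,r:P[np.hypot(P[:,0]-x,P[:,1]-y)<r]
z=lambda P,a,b:P[(P[:,2]>a)&(P[:,2]<b)]
for n in list(PP)+['both']:
    P=np.vstack(list(PP.values())) if n=='both' else PP[n]
    q=near(P,595,28,150); q=np.vstack([z(q,9,17)]+[z(q,38,46)]); q=q[(q[:,1]<150)&(q[:,1]>-110)]
    # drop stray blobs: use grid comps
    g=np.zeros((400,400),np.uint8); ij=(q[:,:2]-[400,-170]).astype(int); g[ij[:,0],ij[:,1]]=1
    g=cv2.morphologyEx(g,cv2.MORPH_CLOSE,np.ones((9,9))); g=cv2.morphologyEx(g,cv2.MORPH_OPEN,np.ones((5,5)))
    k,l,s,_=cv2.connectedComponentsWithStats(g); i=1+np.argmax(s[1:,4])
    qq=np.argwhere(l==i)+[400,-170]
    r=cv2.minAreaRect(qq.astype(np.float32)); print(n,'station',np.round(r,1) if 0 else r)
    for nm,x,y,a,b,R in(('can',536,17,35,105,24),('jar',610,-35,30,60,27),('jarlid',610,-35,70,90,27.5),('flask',583,88,25,85,20),('flaskcap',583,88,106,122,11)):
        w=z(near(P,x,y,R+14),a,b)[:,:2]
        # silhouette-side wall points: distance R fit
        if nm in('jarlid','flaskcap'): w2=w
        f=least_squares(lambda p:np.clip(np.hypot(w[:,0]-p[0],w[:,1]-p[1])-R,-6,6) if nm not in('jarlid','flaskcap') else np.maximum(np.hypot(w[:,0]-p[0],w[:,1]-p[1])-R,0),[x,y],loss='soft_l1')
        print(n,nm,len(w),f.x.round(1),round(f.cost/len(w),2))
    w=z(near(P,606,30,32),43,54)[:,:2]; r=cv2.minAreaRect(w.astype(np.float32)); print('block',len(w),r)
    w=z(near(P,490,284,75),9,20)[:,:2]; print('pad',cv2.minAreaRect(w.astype(np.float32)))
E
```

```text
scene station ((540.3270874023438, 64.53929138183594), (130.53045654296875, 113.5228500366211), 13.760785102844238)
scene can 290 [540.8  18.1] 0.85
scene jar 220 [615.6 -27.6] 0.79
scene jarlid 313 [617.1 -25.2] 0.04
scene flask 351 [586.4  92.9] 0.73
scene flaskcap 73 [586.8  94. ] 0.04
block 176 ((606.3168334960938, 25.925769805908203), (48.0304069519043, 55.61027526855469), 22.53547477722168)
pad ((491.8678894042969, 289.2862548828125), (103.46017456054688, 105.42264556884766), 2.679081916809082)
side station ((580.0127563476562, 26.231834411621094), (194.03587341308594, 202.7267303466797), 13.348726272583008)
side can 712 [540.5  18.1] 0.5
side jar 333 [614.8 -28.2] 0.5
side jarlid 576 [613.8 -29.4] 0.02
side flask 146 [586.1  92.8] 0.47
side flaskcap 106 [585.1  91.1] 0.05
block 244 ((601.635986328125, 32.83622360229492), (47.67547607421875, 35.84933853149414), 19.259340286254883)
pad ((490.5091552734375, 285.3634948730469), (101.76255798339844, 105.51127624511719), 3.0184690952301025)
both station ((581.118896484375, 27.219284057617188), (196.60211181640625, 204.64022827148438), 13.172554969787598)
both can 1002 [540.6  18.1] 0.6
both jar 553 [615.1 -28. ] 0.64
both jarlid 889 [615.2 -28. ] 0.12
both flask 497 [586.3  92.8] 0.66
both flaskcap 179 [586.   92.4] 0.14
block 420 ((605.5254516601562, 25.59740447998047), (49.74400329589844, 55.61027526855469), 22.53547477722168)
pad ((491.7284851074219, 287.23077392578125), (104.3945083618164, 109.11225891113281), 3.0184688568115234)
```

>>> arm_command --deltas '[{"dx": 0.016, "dy": -0.0283, "yaw": -2.8}, {"dx": 0.016, "dy": -0.0283, "yaw": -2.8}, {"dx": 0.016, "dy": -0.0283, "yaw": -2.8}, {"dx": 0.016, "dy": -0.0283, "yaw": -2.8}, {"dx": 0.016, "dy": -0.0283, "yaw": -2.8}, {"dx": 0.016, "dy": -0.0283, "yaw": -2.8}, {"dx": 0.016, "dy": -0.0283, "yaw": -2.8}, {"dx": 0.016, "dy": -0.0283, "yaw": -2.8}, {"dx": 0.016, "dy": -0.0283, "yaw": -2.8}, {"dx": 0.016, "dy": -0.0283, "yaw": -2.8}, {"dx": 0.016, "dy": -0.0283, "yaw": -2.8}, {"dx": 0.016, "dy": -0.0283, "yaw": -2.8}, {"dx": 0.016, "dy": -0.0283, "yaw": -2.8}, {"dx": 0.016, "dy": -0.0283, "yaw": -2.8}, {"dx": 0.016, "dy": -0.0283, "yaw": -2.8}, {"dx": 0.016, "dy": -0.0283, "yaw": -2.8}, {"dx": 0.016, "dy": -0.0283, "yaw": -2.8}, {"dx": 0.016, "dy": -0.0283, "yaw": -2.8}, {"dx": 0.016, "dy": -0.0283, "yaw": -2.8}, {"dx": 0.016, "dy": -0.0283, "yaw": -2.8}]' --gripper 0.07

```text
$.deltas[0]: bad value
```

>>> arm_command --deltas '[{"dx": 0.016, "dy": -0.028, "dz": 0, "yaw": -2.8}, {"dx": 0.016, "dy": -0.028, "dz": 0, "yaw": -2.8}, {"dx": 0.016, "dy": -0.028, "dz": 0, "yaw": -2.8}, {"dx": 0.016, "dy": -0.028, "dz": 0, "yaw": -2.8}, {"dx": 0.016, "dy": -0.028, "dz": 0, "yaw": -2.8}, {"dx": 0.016, "dy": -0.028, "dz": 0, "yaw": -2.8}, {"dx": 0.016, "dy": -0.028, "dz": 0, "yaw": -2.8}, {"dx": 0.016, "dy": -0.028, "dz": 0, "yaw": -2.8}, {"dx": 0.016, "dy": -0.028, "dz": 0, "yaw": -2.8}, {"dx": 0.016, "dy": -0.028, "dz": 0, "yaw": -2.8}, {"dx": 0.016, "dy": -0.028, "dz": 0, "yaw": -2.8}, {"dx": 0.016, "dy": -0.028, "dz": 0, "yaw": -2.8}, {"dx": 0.016, "dy": -0.028, "dz": 0, "yaw": -2.8}, {"dx": 0.016, "dy": -0.028, "dz": 0, "yaw": -2.8}, {"dx": 0.016, "dy": -0.028, "dz": 0, "yaw": -2.8}, {"dx": 0.016, "dy": -0.028, "dz": 0, "yaw": -2.8}, {"dx": 0.016, "dy": -0.028, "dz": 0, "yaw": -2.8}, {"dx": 0.016, "dy": -0.028, "dz": 0, "yaw": -2.8}, {"dx": 0.016, "dy": -0.028, "dz": 0, "yaw": -2.8}, {"dx": 0.016, "dy": -0.028, "dz": 0, "yaw": -2.8}]' --gripper 0.07

```text
t: 2.15
eef_pos: [541.1, 23.5, 233.6]
tcp_rot: [-3.141, -0.0, 1.801]
ft_force: [1.5, 0.9, -0.0]
opening: 0.733
grip_force: 0.0
```

>>> arm_command --deltas '[{"dx": 0, "dy": -0.0055, "dz": -0.02, "yaw": 0}, {"dx": 0, "dy": 0, "dz": -0.03, "yaw": 0}, {"dx": 0, "dy": 0, "dz": -0.03, "yaw": 0}, {"dx": 0, "dy": 0, "dz": -0.03, "yaw": 0}, {"dx": 0, "dy": 0, "dz": -0.02, "yaw": 0}, {"dx": 0, "dy": 0, "dz": -0.012, "yaw": 0}, {"dx": 0, "dy": 0, "dz": -0.008, "yaw": 0}, {"dx": 0, "dy": 0, "dz": 0, "yaw": 0}]'

```text
t: 2.95
eef_pos: [540.5, 19.3, 83.2]
tcp_rot: [-3.141, -0.0, 1.803]
ft_force: [0.9, 0.5, -0.4]
opening: 0.735
grip_force: 0.0
```

>>> arm_command --deltas '[{"dx": 0, "dy": 0, "dz": 0, "yaw": 0}, {"dx": 0, "dy": 0, "dz": 0, "yaw": 0}, {"dx": 0, "dy": 0, "dz": 0, "yaw": 0}, {"dx": 0, "dy": 0, "dz": 0, "yaw": 0}, {"dx": 0, "dy": 0, "dz": 0, "yaw": 0}]' --gripper 0.03

```text
t: 3.45
eef_pos: [540.6, 19.3, 84.2]
tcp_rot: [3.141, 0.0, 1.803]
ft_force: [-2.5, 0.4, 6.9]
opening: 0.501
grip_force: 29.9
```

>>> arm_command --deltas '[{"dx": 0, "dy": 0, "dz": 0.01, "yaw": 0}, {"dx": 0, "dy": 0, "dz": 0.02, "yaw": 0}, {"dx": 0, "dy": 0, "dz": 0.025, "yaw": 0}, {"dx": 0, "dy": 0, "dz": 0.025, "yaw": 0}, {"dx": 0, "dy": 0, "dz": 0.025, "yaw": 0}, {"dx": 0, "dy": -0.007, "dz": 0.015, "yaw": 0}, {"dx": -0.0036, "dy": -0.017, "dz": 0.005, "yaw": 0}, {"dx": -0.005, "dy": -0.028, "dz": 0, "yaw": 0}, {"dx": -0.005, "dy": -0.028, "dz": 0, "yaw": 0}, {"dx": -0.005, "dy": -0.028, "dz": 0, "yaw": 0}, {"dx": -0.005, "dy": -0.028, "dz": 0, "yaw": 0}, {"dx": -0.005, "dy": -0.028, "dz": 0, "yaw": 0}, {"dx": -0.005, "dy": -0.028, "dz": 0, "yaw": 0}, {"dx": -0.005, "dy": -0.028, "dz": 0, "yaw": 0}, {"dx": -0.005, "dy": -0.028, "dz": 0, "yaw": 0}, {"dx": -0.005, "dy": -0.028, "dz": 0, "yaw": 0}, {"dx": -0.005, "dy": -0.02, "dz": -0.01, "yaw": 0}, {"dx": -0.003, "dy": -0.012, "dz": -0.02, "yaw": 0}, {"dx": 0, "dy": -0.006, "dz": -0.025, "yaw": 0}, {"dx": 0, "dy": 0, "dz": -0.02, "yaw": 0}]'

```text
t: 5.45
eef_pos: [483.6, -295.5, 132.9]
tcp_rot: [-3.142, -0.0, 1.802]
ft_force: [0.9, 0.6, -3.1]
opening: 0.502
grip_force: 29.9
```

```bash
python3 - <<'E'
from h import *
c=shot('side'); P=cloud(c); s=state(); print(s['eef_pos'],s['grip_force'])
m=(c['range_z']>0)&(P[...,2]<20)&(P[...,2]>9)&(abs(P[...,0]-484)<160)&(abs(P[...,1]+295)<90)
q=P[m]; print('walls',cv2.minAreaRect(q[:,:2].astype(np.float32)))
for f in(1,99): print(np.percentile(q[:,:2],f,axis=0))
E
```

```text
[ 482.70072557 -294.33508281  130.09332846] 29.911603331565857
walls ((483.40521240234375, -299.8934020996094), (272.64752197265625, 127.49254608154297), 0.11067374795675278)
[ 347.77219127 -363.10688318]
[ 618.36832749 -236.97258116]
```

>>> arm_command --deltas '[{"dx": 0, "dy": -0.004, "dz": -0.02, "yaw": 0}, {"dx": 0, "dy": 0, "dz": -0.015, "yaw": 0}, {"dx": 0, "dy": 0, "dz": -0.008, "yaw": 0}, {"dx": 0, "dy": 0, "dz": -0.005, "yaw": 0}, {"dx": 0, "dy": 0, "dz": -0.003, "yaw": 0}, {"dx": 0, "dy": 0, "dz": 0, "yaw": 0}, {"dx": 0, "dy": 0, "dz": 0, "yaw": 0}]'

```text
t: 6.2
eef_pos: [484.2, -298.8, 83.2]
tcp_rot: [3.141, 0.001, 1.804]
ft_force: [-0.0, -0.2, -2.2]
opening: 0.502
grip_force: 29.9
```

>>> arm_command --deltas '[{"dx": 0, "dy": 0, "dz": -0.004, "yaw": 0}, {"dx": 0, "dy": 0, "dz": -0.0015, "yaw": 0}, {"dx": 0, "dy": 0, "dz": 0, "yaw": 0}, {"dx": 0, "dy": 0, "dz": 0, "yaw": 0}]'

```text
t: 6.6
eef_pos: [484.0, -298.7, 77.2]
tcp_rot: [3.142, -0.0, 1.803]
ft_force: [-0.6, -0.5, -1.0]
opening: 0.504
grip_force: 29.9
```

>>> arm_command --deltas '[{"dx": 0, "dy": 0, "dz": 0, "yaw": 0}, {"dx": 0, "dy": 0, "dz": 0, "yaw": 0}, {"dx": 0, "dy": 0, "dz": 0, "yaw": 0}, {"dx": 0, "dy": 0, "dz": 0.012, "yaw": 0}, {"dx": 0, "dy": 0, "dz": 0.025, "yaw": 0}, {"dx": 0, "dy": 0, "dz": 0.035, "yaw": 0}, {"dx": 0, "dy": 0, "dz": 0.035, "yaw": 0}, {"dx": 0, "dy": 0.011, "dz": 0.025, "yaw": 0}, {"dx": 0.01, "dy": 0.03, "dz": 0, "yaw": 0}, {"dx": 0.01, "dy": 0.035, "dz": 0, "yaw": 0}, {"dx": 0.01, "dy": 0.035, "dz": 0, "yaw": 0}, {"dx": 0.01, "dy": 0.035, "dz": 0, "yaw": 0}, {"dx": 0.01, "dy": 0.035, "dz": 0, "yaw": 0}, {"dx": 0.01, "dy": 0.035, "dz": 0, "yaw": 0}, {"dx": 0.01, "dy": 0.035, "dz": 0, "yaw": 0}, {"dx": 0.01, "dy": 0.035, "dz": 0, "yaw": 0}, {"dx": 0.01, "dy": 0.035, "dz": 0, "yaw": 0}, {"dx": 0.01, "dy": 0.035, "dz": 0, "yaw": 0}, {"dx": 0.002, "dy": 0.025, "dz": 0, "yaw": 0}, {"dx": 0, "dy": 0.01, "dz": 0, "yaw": 0}]' --gripper 0.07

```text
t: 8.6
eef_pos: [586.0, 94.3, 209.9]
tcp_rot: [3.141, -0.0, 1.805]
ft_force: [-0.1, -1.1, 0.2]
opening: 0.738
grip_force: 0.0
```

```bash
python3 - <<'E'
from h import *
shot('side','side1'); s=state(); print(s['eef_pos'],s['joints'].round(2))
E
```

```text
[585.79924513  94.45928726 209.80210797] [ 0.05  0.47  1.67  0.    1.   -0.19]
```

View pics/side1.png

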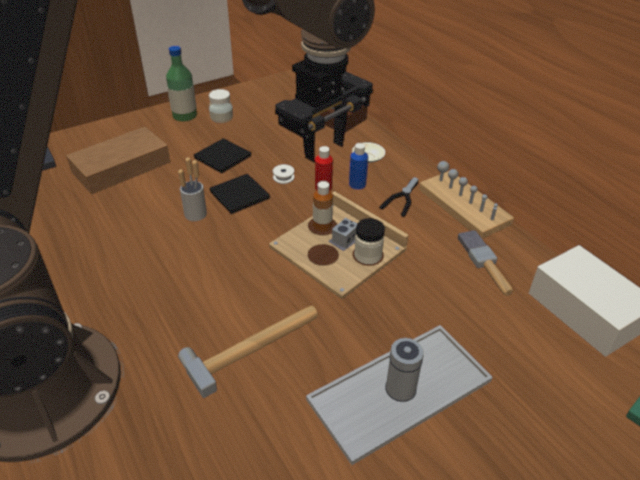

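The can stands upright on the tray at (404,370) and its seat is empty at (322,254). Next is the flask.

>>> arm_command --deltas '[{"dx": 0, "dy": -0.0017, "dz": -0.02, "yaw": 0}, {"dx": 0, "dy": 0, "dz": -0.03, "yaw": 0}, {"dx": 0, "dy": 0, "dz": -0.03, "yaw": 0}, {"dx": 0, "dy": 0, "dz": -0.025, "yaw": 0}, {"dx": 0, "dy": 0, "dz": -0.015, "yaw": 0}, {"dx": 0, "dy": 0, "dz": -0.009, "yaw": 0}, {"dx": 0, "dy": 0, "dz": -0.005, "yaw": 0}, {"dx": 0, "dy": 0, "dz": 0, "yaw": 0}]'

```text
t: 9.45
eef_pos: [586.1, 90.1, 75.3]
tcp_rot: [3.142, 0.0, 1.803]
ft_force: [0.1, 0.9, 0.6]
opening: 0.736
grip_force: 0.0
```

>>> arm_command --deltas '[{"dx": 0, "dy": 0, "dz": 0, "yaw": 0}, {"dx": 0, "dy": 0, "dz": 0, "yaw": 0}, {"dx": 0, "dy": 0, "dz": 0, "yaw": 0}, {"dx": 0, "dy": 0, "dz": 0, "yaw": 0}, {"dx": 0, "dy": 0, "dz": 0, "yaw": 0}]' --gripper 0.03

```text
t: 9.95
eef_pos: [586.1, 90.6, 75.4]
tcp_rot: [3.141, 0.0, 1.804]
ft_force: [-0.5, -0.7, 1.3]
opening: 0.421
grip_force: 30.0
```

>>> arm_command --deltas '[{"dx": 0, "dy": 0, "dz": 0.01, "yaw": 0}, {"dx": 0, "dy": 0, "dz": 0.02, "yaw": 0}, {"dx": 0, "dy": 0, "dz": 0.03, "yaw": 0}, {"dx": 0, "dy": 0, "dz": 0.03, "yaw": 0}, {"dx": 0, "dy": -0.01, "dz": 0.025, "yaw": 0}, {"dx": -0.001, "dy": -0.02, "dz": 0.01, "yaw": 0}, {"dx": -0.002, "dy": -0.03, "dz": 0, "yaw": 0}, {"dx": -0.002, "dy": -0.035, "dz": 0, "yaw": 0}, {"dx": -0.002, "dy": -0.035, "dz": 0, "yaw": 0}, {"dx": -0.002, "dy": -0.035, "dz": 0, "yaw": 0}, {"dx": -0.002, "dy": -0.035, "dz": 0, "yaw": 0}, {"dx": -0.002, "dy": -0.035, "dz": 0, "yaw": 0}, {"dx": -0.002, "dy": -0.035, "dz": 0, "yaw": 0}, {"dx": -0.002, "dy": -0.035, "dz": 0, "yaw": 0}, {"dx": -0.001, "dy": -0.035, "dz": 0, "yaw": 0}, {"dx": 0, "dy": -0.03, "dz": 0, "yaw": 0}, {"dx": 0, "dy": -0.0146, "dz": -0.01, "yaw": 0}, {"dx": 0, "dy": -0.005, "dz": -0.02, "yaw": 0}, {"dx": 0, "dy": 0, "dz": -0.025, "yaw": 0}, {"dx": 0, "dy": 0, "dz": -0.025, "yaw": 0}]'

```text
t: 11.95
eef_pos: [567.8, -298.6, 119.1]
tcp_rot: [-3.142, -0.0, 1.803]
ft_force: [-0.0, -0.0, -2.0]
opening: 0.417
grip_force: 30.0
```

>>> arm_command --deltas '[{"dx": 0, "dy": 0, "dz": -0.02, "yaw": 0}, {"dx": 0, "dy": 0, "dz": -0.015, "yaw": 0}, {"dx": 0, "dy": 0, "dz": -0.009, "yaw": 0}, {"dx": 0, "dy": 0, "dz": -0.004, "yaw": 0}, {"dx": 0, "dy": 0, "dz": -0.002, "yaw": 0}, {"dx": 0, "dy": 0, "dz": -0.001, "yaw": 0}, {"dx": 0, "dy": 0, "dz": 0, "yaw": 0}, {"dx": 0, "dy": 0, "dz": 0, "yaw": 0}]'

```text
t: 12.75
eef_pos: [568.2, -299.1, 69.7]
tcp_rot: [3.141, 0.001, 1.803]
ft_force: [-0.0, -0.3, -1.7]
opening: 0.415
grip_force: 30.0
```

>>> arm_command --deltas '[{"dx": 0, "dy": 0, "dz": -0.001, "yaw": 0}, {"dx": 0, "dy": 0, "dz": 0, "yaw": 0}, {"dx": 0, "dy": 0, "dz": 0, "yaw": 0}]'

```text
t: 13.05
eef_pos: [568.2, -299.1, 68.4]
tcp_rot: [3.141, 0.0, 1.803]
ft_force: [0.2, -0.8, 1.0]
opening: 0.416
grip_force: 30.0
```

>>> arm_command --deltas '[{"dx": 0, "dy": 0, "dz": 0, "yaw": 0}, {"dx": 0, "dy": 0, "dz": 0, "yaw": 0}, {"dx": 0, "dy": 0, "dz": 0, "yaw": 0}, {"dx": 0, "dy": 0, "dz": 0, "yaw": 0}, {"dx": 0, "dy": 0, "dz": 0.012, "yaw": 0}, {"dx": 0, "dy": 0, "dz": 0.025, "yaw": 0}, {"dx": 0, "dy": 0, "dz": 0.035, "yaw": 0}, {"dx": 0, "dy": 0, "dz": 0.03, "yaw": 0}, {"dx": 0.003, "dy": 0.015, "dz": 0.02, "yaw": 0}, {"dx": 0.005, "dy": 0.03, "dz": 0, "yaw": 0}, {"dx": 0.006, "dy": 0.035, "dz": 0, "yaw": 0}, {"dx": 0.006, "dy": 0.035, "dz": 0, "yaw": 0}, {"dx": 0.006, "dy": 0.035, "dz": 0, "yaw": 0}, {"dx": 0.006, "dy": 0.035, "dz": 0, "yaw": 0}, {"dx": 0.006, "dy": 0.035, "dz": 0, "yaw": 0}, {"dx": 0.006, "dy": 0.03, "dz": -0.005, "yaw": 0}, {"dx": 0.003, "dy": 0.015, "dz": -0.01, "yaw": 0}, {"dx": 0, "dy": 0.006, "dz": -0.02, "yaw": 0}, {"dx": 0, "dy": 0, "dz": 0, "yaw": 0}]' --gripper 0.075

```text
t: 14.95
eef_pos: [614.0, -27.5, 153.1]
tcp_rot: [-3.138, -0.001, 1.804]
ft_force: [0.4, -0.3, -0.6]
opening: 0.784
grip_force: 0.0
```

>>> arm_command --deltas '[{"dx": 0, "dy": 0, "dz": -0.02, "yaw": 0}, {"dx": 0, "dy": 0, "dz": -0.025, "yaw": 0}, {"dx": 0, "dy": 0, "dz": -0.02, "yaw": 0}, {"dx": 0, "dy": 0, "dz": -0.015, "yaw": 0}, {"dx": 0, "dy": 0, "dz": -0.01, "yaw": 0}, {"dx": 0, "dy": 0, "dz": -0.005, "yaw": 0}, {"dx": 0, "dy": 0, "dz": 0, "yaw": 0}, {"dx": 0, "dy": 0, "dz": 0, "yaw": 0}]'

```text
t: 15.75
eef_pos: [615.4, -28.1, 60.8]
tcp_rot: [3.141, 0.0, 1.803]
ft_force: [0.1, 0.3, -0.0]
opening: 0.788
grip_force: 0.0
```

>>> arm_command --deltas '[{"dx": 0, "dy": 0, "dz": 0, "yaw": 0}, {"dx": 0, "dy": 0, "dz": 0, "yaw": 0}, {"dx": 0, "dy": 0, "dz": 0, "yaw": 0}, {"dx": 0, "dy": 0, "dz": 0, "yaw": 0}, {"dx": 0, "dy": 0, "dz": 0, "yaw": 0}]' --gripper 0.03

```text
t: 16.25
eef_pos: [615.1, -28.0, 60.5]
tcp_rot: [3.141, 0.0, 1.803]
ft_force: [-0.7, -0.2, 4.6]
opening: 0.574
grip_force: 30.0
```

>>> arm_command --deltas '[{"dx": 0, "dy": 0, "dz": 0.01, "yaw": 0}, {"dx": 0, "dy": 0, "dz": 0.02, "yaw": 0}, {"dx": 0, "dy": 0, "dz": 0.03, "yaw": 0}, {"dx": 0, "dy": 0, "dz": 0.03, "yaw": 0}, {"dx": -0.01, "dy": -0.01, "dz": 0.025, "yaw": 0}, {"dx": -0.016, "dy": -0.021, "dz": 0.01, "yaw": 0}, {"dx": -0.02, "dy": -0.025, "dz": 0, "yaw": 0}, {"dx": -0.02, "dy": -0.025, "dz": 0, "yaw": 0}, {"dx": -0.02, "dy": -0.025, "dz": 0, "yaw": 0}, {"dx": -0.02, "dy": -0.025, "dz": 0, "yaw": 0}, {"dx": -0.02, "dy": -0.025, "dz": 0, "yaw": 0}, {"dx": -0.02, "dy": -0.025, "dz": 0, "yaw": 0}, {"dx": -0.02, "dy": -0.025, "dz": 0, "yaw": 0}, {"dx": -0.02, "dy": -0.025, "dz": 0, "yaw": 0}, {"dx": -0.015, "dy": -0.02, "dz": -0.005, "yaw": 0}, {"dx": -0.01, "dy": -0.01, "dz": -0.015, "yaw": 0}, {"dx": -0.005, "dy": -0.01, "dz": -0.02, "yaw": 0}, {"dx": 0, "dy": 0, "dz": -0.025, "yaw": 0}, {"dx": 0, "dy": 0, "dz": -0.02, "yaw": 0}, {"dx": 0, "dy": 0, "dz": 0, "yaw": 0}]'

```text
t: 18.25
eef_pos: [398.1, -298.4, 98.5]
tcp_rot: [-3.14, -0.003, 1.803]
ft_force: [-0.0, 0.0, -2.8]
opening: 0.574
grip_force: 30.0
```

>>> arm_command --deltas '[{"dx": 0, "dy": 0, "dz": -0.015, "yaw": 0}, {"dx": 0, "dy": 0, "dz": -0.015, "yaw": 0}, {"dx": 0, "dy": 0, "dz": -0.009, "yaw": 0}, {"dx": 0, "dy": 0, "dz": -0.004, "yaw": 0}, {"dx": 0, "dy": 0, "dz": -0.002, "yaw": 0}, {"dx": 0, "dy": 0, "dz": 0, "yaw": 0}, {"dx": 0, "dy": 0, "dz": 0, "yaw": 0}]'

```text
t: 18.95
eef_pos: [399.2, -299.2, 55.7]
tcp_rot: [3.141, 0.001, 1.803]
ft_force: [-0.7, -1.2, -2.9]
opening: 0.571
grip_force: 30.0
```

>>> arm_command --deltas '[{"dx": 0, "dy": 0, "dz": -0.0015, "yaw": 0}, {"dx": 0, "dy": 0, "dz": -0.0005, "yaw": 0}, {"dx": 0, "dy": 0, "dz": 0, "yaw": 0}, {"dx": 0, "dy": 0, "dz": 0, "yaw": 0}]'

```text
t: 19.35
eef_pos: [399.1, -299.2, 53.4]
tcp_rot: [3.141, 0.0, 1.803]
ft_force: [-1.0, -0.1, 2.8]
opening: 0.571
grip_force: 30.0
```

>>> arm_command --deltas '[{"dx": 0, "dy": 0, "dz": 0, "yaw": 0}, {"dx": 0, "dy": 0, "dz": 0, "yaw": 0}, {"dx": 0, "dy": 0, "dz": 0, "yaw": 0}, {"dx": 0, "dy": 0, "dz": 0, "yaw": 0}, {"dx": 0, "dy": 0, "dz": 0.012, "yaw": 0}, {"dx": 0, "dy": 0, "dz": 0.025, "yaw": 0}, {"dx": 0, "dy": 0, "dz": 0.035, "yaw": 0}, {"dx": 0, "dy": 0, "dz": 0.035, "yaw": 0}, {"dx": 0.005, "dy": 0.01, "dz": 0.025, "yaw": -3}, {"dx": 0.015, "dy": 0.025, "dz": 0.015, "yaw": -6}, {"dx": 0.02, "dy": 0.033, "dz": 0, "yaw": -8}, {"dx": 0.02, "dy": 0.033, "dz": 0, "yaw": -8}, {"dx": 0.02, "dy": 0.033, "dz": 0, "yaw": -8}, {"dx": 0.02, "dy": 0.033, "dz": 0, "yaw": -8}, {"dx": 0.02, "dy": 0.033, "dz": 0, "yaw": -8}, {"dx": 0.02, "dy": 0.033, "dz": 0, "yaw": -8}, {"dx": 0.02, "dy": 0.033, "dz": 0, "yaw": -8}, {"dx": 0.02, "dy": 0.033, "dz": 0, "yaw": -8}, {"dx": 0.015, "dy": 0.022, "dz": 0, "yaw": -7}, {"dx": 0.008, "dy": 0.011, "dz": 0, "yaw": -4}]' --gripper 0.06

```text
t: 21.35
eef_pos: [602.7, 35.1, 201.0]
tcp_rot: [3.141, -0.001, 0.334]
ft_force: [-0.7, -0.6, -0.7]
opening: 0.63
grip_force: 0.0
```

>>> arm_command --deltas '[{"dx": 0, "dy": 0, "dz": 0, "yaw": 0}, {"dx": 0, "dy": 0, "dz": 0, "yaw": 0}]'

```text
t: 21.55
eef_pos: [601.6, 32.8, 200.5]
tcp_rot: [3.141, 0.0, 0.34]
ft_force: [-0.5, 0.2, 0.1]
opening: 0.632
grip_force: 0.0
```

```bash
python3 - <<'E'
from h import *
c=shot('wrist','w1'); s=state(); print(s['eef_pos'],s['tcp_rot'],s['joints'].round(2))
P=cloud(c); m=(c['range_z']>0)&(P[...,2]>42)&(P[...,2]<52)&(np.hypot(P[...,0]-602,P[...,1]-33)<45)
q=P[m]; print(len(q),np.median(q[:,2]),cv2.minAreaRect(q[:,:2].astype(np.float32)))
shot('side','side2')
E
```

```text
[601.46753909  32.42958646 200.54414447] [3.14143677e+00 2.21263017e-04 3.39166147e-01] [-0.06  0.49  1.65 -0.    0.99  1.18]
1928 44.535034440255544 ((602.6875, 34.15217971801758), (45.995479583740234, 33.93009567260742), 21.379295349121094)
```

View pics/w1.png

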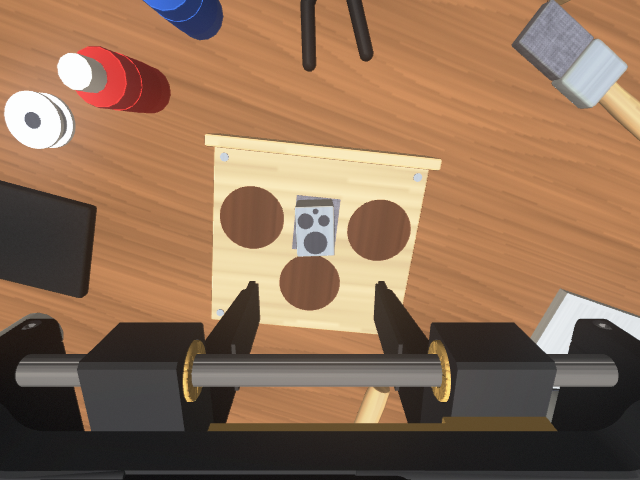

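View pics/side2.png

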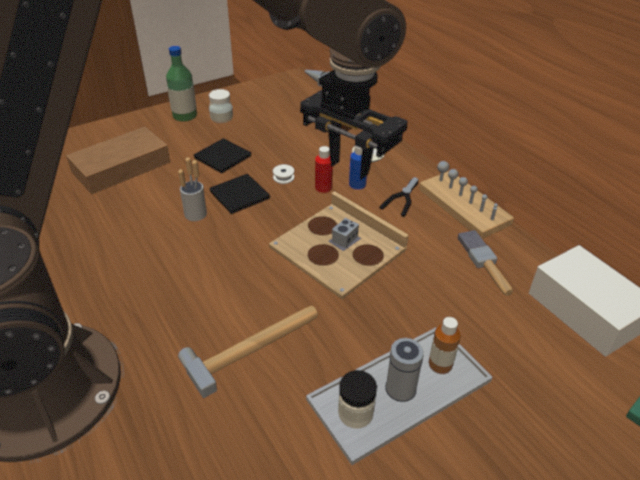

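The wrist view shows the block at (315,228) with the seats at (253,217), (379,230) and (310,283) all empty. The side view shows the jar, can and flask upright in the tray at (357,398), (404,370) and (444,347).

>>> arm_command --deltas '[{"dx": 0.0008, "dy": 0.001, "dz": -0.02, "yaw": 1}, {"dx": 0, "dy": 0, "dz": -0.03, "yaw": 0}, {"dx": 0, "dy": 0, "dz": -0.03, "yaw": 0}, {"dx": 0, "dy": 0, "dz": -0.025, "yaw": 0}, {"dx": 0, "dy": 0, "dz": -0.02, "yaw": 0}, {"dx": 0, "dy": 0, "dz": -0.015, "yaw": 0}, {"dx": 0, "dy": 0, "dz": -0.012, "yaw": 0}, {"dx": 0, "dy": 0, "dz": -0.008, "yaw": 0}, {"dx": 0, "dy": 0, "dz": -0.005, "yaw": 0}, {"dx": 0, "dy": 0, "dz": 0, "yaw": 0}]'

```text
t: 22.65
eef_pos: [602.8, 33.9, 35.0]
tcp_rot: [3.142, 0.0, 0.355]
ft_force: [-0.0, -0.1, 1.2]
opening: 0.631
grip_force: 0.0
```

>>> arm_command --deltas '[{"dx": 0, "dy": 0, "dz": 0, "yaw": 0}, {"dx": 0, "dy": 0, "dz": 0, "yaw": 0}, {"dx": 0, "dy": 0, "dz": 0, "yaw": 0}, {"dx": 0, "dy": 0, "dz": 0, "yaw": 0}, {"dx": 0, "dy": 0, "dz": 0, "yaw": 0}, {"dx": 0, "dy": 0, "dz": 0, "yaw": 0}]' --gripper 0.015

```text
t: 23.25
eef_pos: [603.0, 34.1, 35.5]
tcp_rot: [3.141, -0.0, 0.355]
ft_force: [0.1, 0.9, 4.1]
opening: 0.354
grip_force: 30.0
```

```bash
python3 - <<'E'
from h import *
c=read_camera('side'); s=state(); print(s['eef_pos'],s['tcp_rot'])
hsv=cv2.cvtColor(c['color'],cv2.COLOR_RGB2HSV)
m=(c['color'].max(-1)<125)&(c['color'].max(-1)>35)&(hsv[...,1]>80)
m=m.astype(np.uint8); m=cv2.morphologyEx(m,cv2.MORPH_OPEN,np.ones((3,3)))
cs,_=cv2.findContours(m,cv2.RETR_EXTERNAL,cv2.CHAIN_APPROX_NONE)
for k in cs:
    if 200<cv2.contourArea(k)<2500:
        q=np.array([ray(c,u,v,12)[:2] for u,v in k[:,0]]); (x,y),r=cv2.minEnclosingCircle(q.astype(np.float32))
        if 24<r<40: print('seat',round(x,1),round(y,1),round(r,1))
P=cloud(c);m=(c['range_z']>0)&(abs(P[...,2]-14)<4)&(c['color'].max(-1)<60)&(np.hypot(P[...,0]-490,P[...,1]-284)<75)
print('pad',cv2.minAreaRect(P[m][:,:2].astype(np.float32)))
E
```

```text
[602.96442972  34.04443058  35.51092587] [ 3.14139603e+00 -4.64444386e-04  3.54754505e-01]
seat -15.2 -150.6 26.3
seat 536.8 -481.6 25.7
seat 110.4 45.4 27.9
seat 614.8 -27.1 29.8
seat 540.2 19.0 29.9
seat 586.8 94.2 30.8
pad ((489.17315673828125, 284.81072998046875), (98.9104232788086, 104.42645263671875), 3.305903196334839)
```

>>> arm_command --deltas '[{"dx": 0, "dy": 0, "dz": 0.01, "yaw": 0}, {"dx": 0, "dy": 0, "dz": 0.02, "yaw": 0}, {"dx": 0, "dy": 0, "dz": 0.03, "yaw": 0}, {"dx": 0, "dy": 0, "dz": 0.03, "yaw": 0}, {"dx": 0, "dy": 0, "dz": 0.03, "yaw": 0}, {"dx": -0.004, "dy": 0.01, "dz": 0.025, "yaw": -1}, {"dx": -0.008, "dy": 0.02, "dz": 0.02, "yaw": -1}, {"dx": -0.012, "dy": 0.025, "dz": 0, "yaw": -2}, {"dx": -0.012, "dy": 0.025, "dz": 0, "yaw": -2}, {"dx": -0.012, "dy": 0.025, "dz": 0, "yaw": -2}, {"dx": -0.012, "dy": 0.025, "dz": 0, "yaw": -2}, {"dx": -0.012, "dy": 0.025, "dz": 0, "yaw": -2}, {"dx": -0.012, "dy": 0.025, "dz": 0, "yaw": -2}, {"dx": -0.012, "dy": 0.025, "dz": 0, "yaw": -2}, {"dx": -0.012, "dy": 0.025, "dz": 0, "yaw": -1}, {"dx": -0.005, "dy": 0.015, "dz": 0, "yaw": 0}, {"dx": 0, "dy": 0.0065, "dz": 0, "yaw": 0}, {"dx": 0, "dy": 0, "dz": 0, "yaw": 0}, {"dx": 0, "dy": 0, "dz": 0, "yaw": 0}]'

```text
t: 25.2
eef_pos: [490.3, 284.8, 200.1]
tcp_rot: [3.141, 0.0, 0.058]
ft_force: [-0.1, -0.9, -4.0]
opening: 0.357
grip_force: 30.0
```

```bash
python3 - <<'E'
from h import *
c=shot('wrist','w2'); s=state(); print(s['eef_pos'],s['tcp_rot'],s['grip_force'])
P=cloud(c);m=(c['range_z']>0)&(abs(P[...,2]-14)<4)&(c['color'].max(-1)<70)&(np.hypot(P[...,0]-490,P[...,1]-284)<76)
q=P[m]; print('pad',len(q),np.median(q[:,2]),cv2.minAreaRect(q[:,:2].astype(np.float32)))
m=(c['range_z']>0)&(abs(P[...,2]-14)<4)&(np.hypot(P[...,0]-490,P[...,1]-284)<76)
q=P[m]; print('pad',len(q),np.median(q[:,2]),cv2.minAreaRect(q[:,:2].astype(np.float32)))
E
```

```text
[490.25955    284.63785749 200.05904351] [3.14122372e+00 2.02077923e-04 5.74531462e-02] 29.990193843841553
pad 9392 12.460540215539027 ((492.401123046875, 288.363525390625), (98.4911117553711, 98.59944915771484), 3.282888650894165)
pad 9605 12.4513680874839 ((492.0029602050781, 288.1310119628906), (99.54408264160156, 99.7745361328125), 3.514998435974121)
```

View pics/w2.png

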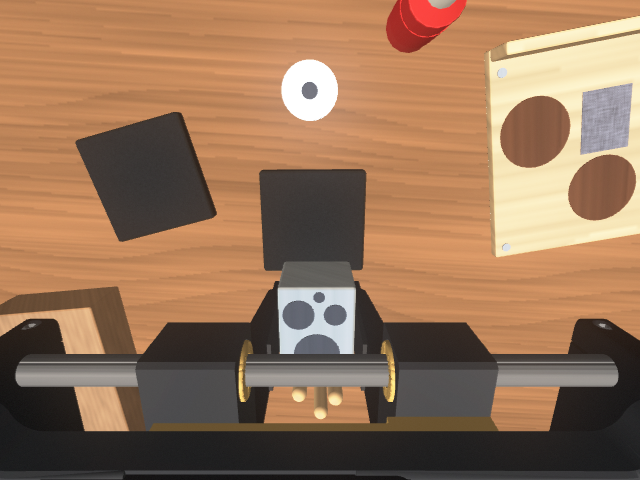

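>>> arm_command --deltas '[{"dx": 0.001, "dy": 0.0022, "dz": -0.02, "yaw": 0}, {"dx": 0, "dy": 0, "dz": -0.03, "yaw": 0}, {"dx": 0, "dy": 0, "dz": -0.03, "yaw": 0}, {"dx": 0, "dy": 0, "dz": -0.025, "yaw": 0}, {"dx": 0, "dy": 0, "dz": -0.02, "yaw": 0}, {"dx": 0, "dy": 0, "dz": -0.015, "yaw": 0}, {"dx": 0, "dy": 0, "dz": -0.012, "yaw": 0}, {"dx": 0, "dy": 0, "dz": -0.006, "yaw": 0}, {"dx": 0, "dy": 0, "dz": -0.003, "yaw": 0}, {"dx": 0, "dy": 0, "dz": -0.001, "yaw": 0}, {"dx": 0, "dy": 0, "dz": 0, "yaw": 0}, {"dx": 0, "dy": 0, "dz": 0, "yaw": 0}]'

```text
t: 26.45
eef_pos: [491.0, 287.8, 38.7]
tcp_rot: [-3.141, -0.001, 0.058]
ft_force: [0.4, 0.1, -3.7]
opening: 0.357
grip_force: 30.0
```

>>> arm_command --deltas '[{"dx": 0, "dy": 0, "dz": -0.0008, "yaw": 0}, {"dx": 0, "dy": 0, "dz": 0, "yaw": 0}, {"dx": 0, "dy": 0, "dz": 0, "yaw": 0}]'

```text
t: 26.75
eef_pos: [490.9, 287.7, 37.5]
tcp_rot: [3.142, -0.0, 0.058]
ft_force: [-0.1, -0.4, -2.3]
opening: 0.359
grip_force: 30.0
```

>>> arm_command --deltas '[{"dx": 0, "dy": 0, "dz": 0, "yaw": 0}, {"dx": 0, "dy": 0, "dz": 0, "yaw": 0}, {"dx": 0, "dy": 0, "dz": 0, "yaw": 0}, {"dx": 0, "dy": 0, "dz": 0, "yaw": 0}, {"dx": 0, "dy": 0, "dz": 0.01, "yaw": 0}, {"dx": 0, "dy": 0, "dz": 0.02, "yaw": 0}, {"dx": 0, "dy": 0, "dz": 0.03, "yaw": 0}, {"dx": 0, "dy": 0, "dz": 0.035, "yaw": 0}, {"dx": 0, "dy": 0, "dz": 0.035, "yaw": 0}, {"dx": 0, "dy": 0, "dz": 0.03, "yaw": 0}]' --gripper 0.055

```text
t: 27.75
eef_pos: [490.8, 287.7, 200.1]
tcp_rot: [-3.141, -0.001, 0.058]
ft_force: [1.4, 0.4, -0.1]
opening: 0.579
grip_force: 0.0
```

>>> arm_command --deltas '[{"dx": 0, "dy": -0.01, "dz": 0.003, "yaw": 2}, {"dx": -0.003, "dy": -0.02, "dz": 0, "yaw": 5}, {"dx": -0.005, "dy": -0.03, "dz": 0, "yaw": 6}, {"dx": -0.006, "dy": -0.035, "dz": 0, "yaw": 6}, {"dx": -0.006, "dy": -0.035, "dz": 0, "yaw": 6}, {"dx": -0.006, "dy": -0.035, "dz": 0, "yaw": 6}, {"dx": -0.006, "dy": -0.035, "dz": 0, "yaw": 6}, {"dx": -0.006, "dy": -0.035, "dz": 0, "yaw": 6}, {"dx": -0.006, "dy": -0.035, "dz": 0, "yaw": 6}, {"dx": -0.006, "dy": -0.035, "dz": 0, "yaw": 6}, {"dx": -0.006, "dy": -0.035, "dz": 0, "yaw": 6}, {"dx": -0.006, "dy": -0.035, "dz": 0, "yaw": 6}, {"dx": -0.006, "dy": -0.035, "dz": 0, "yaw": 6}, {"dx": -0.006, "dy": -0.035, "dz": 0, "yaw": 6}, {"dx": -0.006, "dy": -0.035, "dz": 0, "yaw": 6}, {"dx": -0.005, "dy": -0.035, "dz": 0, "yaw": 6}, {"dx": -0.005, "dy": -0.035, "dz": 0, "yaw": 5}, {"dx": -0.0023, "dy": -0.021, "dz": 0, "yaw": 4}, {"dx": 0, "dy": -0.01, "dz": 0, "yaw": 0}, {"dx": 0, "dy": 0, "dz": 0, "yaw": 0}]' --gripper 0.075

```text
t: 29.75
eef_pos: [398.4, -293.9, 200.7]
tcp_rot: [3.141, 0.0, 1.8]
ft_force: [-0.1, 0.7, -1.2]
opening: 0.787
grip_force: 0.0
```

```bash
python3 - <<'E'
from h import *
s=state(); print(s['eef_pos'],s['tcp_rot'])
c=shot('scene','scene2'); P=cloud(c); ok=c['range_z']>0
d=shot('side','side3'); Q=cloud(d); ok2=d['range_z']>0
for n,P,ok in(('scene',P,ok),('side',Q,ok2)):
    q=P[ok&(abs(P[...,2]-48)<4)&(np.hypot(P[...,0]-491,P[...,1]-287)<40)]; print(n,'block',len(q),cv2.minAreaRect(q[:,:2].astype(np.float32)))
q=Q[ok2&(Q[...,2]>40)&(Q[...,1]<-240)&(Q[...,1]>-350)&(abs(Q[...,0]-484)<120)]
for nm,x in(('jar',399),('can',484),('flask',568)):
    w=q[abs(q[:,0]-x)<35]; w=w[w[:,2]<115]; print(nm,w[:,:2].mean(0),w[:,2].max())
E
```

```text
[ 398.44846041 -293.91135551  200.6546107 ] [3.14126655e+00 3.32266326e-04 1.80001918e+00]
scene block 231 ((491.3580322265625, 287.8202819824219), (48.95280456542969, 35.669776916503906), 2.505034923553467)
side block 221 ((489.12408447265625, 284.69976806640625), (47.514305114746094, 39.9933967590332), 2.5139174461364746)
jar [ 393.69011926 -305.1778671 ] 81.02210710986083
can [ 476.16588874 -307.6252481 ] 105.89341960858258
flask [ 559.21273472 -303.95097055] 112.74158727919655
```

View pics/scene2.png

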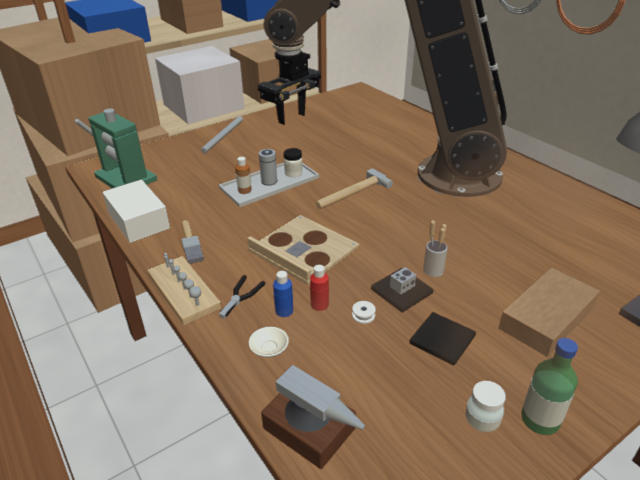

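The scene view shows the block centred on the near pad at (403,281), the cup and spool undisturbed, and all three containers upright in the tray. Now I return the jar.

>>> arm_command --deltas '[{"dx": 0.0006, "dy": -0.0051, "dz": -0.015, "yaw": 0}, {"dx": 0, "dy": 0, "dz": -0.03, "yaw": 0}, {"dx": 0, "dy": 0, "dz": -0.03, "yaw": 0}, {"dx": 0, "dy": 0, "dz": -0.03, "yaw": 0}, {"dx": 0, "dy": 0, "dz": -0.02, "yaw": 0}, {"dx": 0, "dy": 0, "dz": -0.012, "yaw": 0}, {"dx": 0, "dy": 0, "dz": -0.007, "yaw": 0}, {"dx": 0, "dy": 0, "dz": -0.003, "yaw": 0}, {"dx": 0, "dy": 0, "dz": 0, "yaw": 0}, {"dx": 0, "dy": 0, "dz": 0, "yaw": 0}]'

```text
t: 30.85
eef_pos: [399.4, -298.6, 54.1]
tcp_rot: [3.141, 0.001, 1.803]
ft_force: [0.2, -0.4, 0.6]
opening: 0.791
grip_force: 0.0
```

>>> arm_command --deltas '[{"dx": 0, "dy": 0, "dz": 0, "yaw": 0}, {"dx": 0, "dy": 0, "dz": 0, "yaw": 0}, {"dx": 0, "dy": 0, "dz": 0, "yaw": 0}, {"dx": 0, "dy": 0, "dz": 0, "yaw": 0}, {"dx": 0, "dy": 0, "dz": 0, "yaw": 0}]' --gripper 0.03

```text
t: 31.35
eef_pos: [399.1, -298.5, 53.6]
tcp_rot: [3.141, 0.0, 1.803]
ft_force: [-2.1, -0.4, 3.7]
opening: 0.577
grip_force: 30.0
```

>>> arm_command --deltas '[{"dx": 0, "dy": 0, "dz": 0.01, "yaw": 0}, {"dx": 0, "dy": 0, "dz": 0.02, "yaw": 0}, {"dx": 0, "dy": 0, "dz": 0.03, "yaw": 0}, {"dx": 0, "dy": 0, "dz": 0.03, "yaw": 0}, {"dx": 0.01, "dy": 0.01, "dz": 0.02, "yaw": 0}, {"dx": 0.016, "dy": 0.021, "dz": 0.01, "yaw": 0}, {"dx": 0.02, "dy": 0.025, "dz": 0, "yaw": 0}, {"dx": 0.02, "dy": 0.025, "dz": 0, "yaw": 0}, {"dx": 0.02, "dy": 0.025, "dz": 0, "yaw": 0}, {"dx": 0.02, "dy": 0.025, "dz": 0, "yaw": 0}, {"dx": 0.02, "dy": 0.025, "dz": 0, "yaw": 0}, {"dx": 0.02, "dy": 0.025, "dz": 0, "yaw": 0}, {"dx": 0.02, "dy": 0.025, "dz": 0, "yaw": 0}, {"dx": 0.02, "dy": 0.025, "dz": 0, "yaw": 0}, {"dx": 0.015, "dy": 0.02, "dz": 0, "yaw": 0}, {"dx": 0.01, "dy": 0.01, "dz": -0.01, "yaw": 0}, {"dx": 0.005, "dy": 0.01, "dz": -0.02, "yaw": 0}, {"dx": 0, "dy": 0, "dz": -0.025, "yaw": 0}, {"dx": 0, "dy": 0, "dz": -0.02, "yaw": 0}, {"dx": 0, "dy": 0, "dz": 0, "yaw": 0}]'

```text
t: 33.35
eef_pos: [613.4, -27.6, 95.4]
tcp_rot: [-3.136, -0.002, 1.803]
ft_force: [-0.4, 0.4, -2.7]
opening: 0.571
grip_force: 30.0
```

>>> arm_command --deltas '[{"dx": 0, "dy": 0, "dz": -0.015, "yaw": 0}, {"dx": 0, "dy": 0, "dz": -0.01, "yaw": 0}, {"dx": 0, "dy": 0, "dz": -0.006, "yaw": 0}, {"dx": 0, "dy": 0, "dz": -0.003, "yaw": 0}, {"dx": 0, "dy": 0, "dz": 0, "yaw": 0}, {"dx": 0, "dy": 0, "dz": 0, "yaw": 0}]'

```text
t: 33.95
eef_pos: [615.3, -27.4, 64.7]
tcp_rot: [3.141, 0.0, 1.803]
ft_force: [-0.1, 0.5, -2.5]
opening: 0.573
grip_force: 30.0
```

>>> arm_command --deltas '[{"dx": 0, "dy": 0, "dz": -0.002, "yaw": 0}, {"dx": 0, "dy": 0, "dz": -0.0012, "yaw": 0}, {"dx": 0, "dy": 0, "dz": -0.0006, "yaw": 0}, {"dx": 0, "dy": 0, "dz": 0, "yaw": 0}, {"dx": 0, "dy": 0, "dz": 0, "yaw": 0}]'

```text
t: 34.45
eef_pos: [615.1, -27.4, 60.7]
tcp_rot: [3.141, 0.0, 1.803]
ft_force: [-0.6, -0.3, -1.0]
opening: 0.572
grip_force: 30.0
```

>>> arm_command --deltas '[{"dx": 0, "dy": 0, "dz": 0, "yaw": 0}, {"dx": 0, "dy": 0, "dz": 0, "yaw": 0}, {"dx": 0, "dy": 0, "dz": 0, "yaw": 0}, {"dx": 0, "dy": 0, "dz": 0, "yaw": 0}, {"dx": 0, "dy": 0, "dz": 0.015, "yaw": 0}, {"dx": 0, "dy": 0, "dz": 0.03, "yaw": 0}, {"dx": 0, "dy": 0, "dz": 0.035, "yaw": 0}, {"dx": 0, "dy": 0, "dz": 0.03, "yaw": 0}, {"dx": -0.003, "dy": -0.015, "dz": 0.02, "yaw": 0}, {"dx": -0.005, "dy": -0.03, "dz": 0, "yaw": 0}, {"dx": -0.006, "dy": -0.035, "dz": 0, "yaw": 0}, {"dx": -0.006, "dy": -0.035, "dz": 0, "yaw": 0}, {"dx": -0.006, "dy": -0.035, "dz": 0, "yaw": 0}, {"dx": -0.006, "dy": -0.035, "dz": 0, "yaw": 0}, {"dx": -0.006, "dy": -0.035, "dz": 0, "yaw": 0}, {"dx": -0.006, "dy": -0.03, "dz": 0, "yaw": 0}, {"dx": -0.003, "dy": -0.015, "dz": 0, "yaw": 0}, {"dx": 0, "dy": -0.006, "dz": 0, "yaw": 0}, {"dx": 0, "dy": 0, "dz": 0, "yaw": 0}, {"dx": 0, "dy": 0, "dz": 0, "yaw": 0}]' --gripper 0.07

```text
t: 36.45
eef_pos: [568.4, -297.3, 190.7]
tcp_rot: [3.141, -0.0, 1.804]
ft_force: [0.3, 0.2, 0.7]
opening: 0.736
grip_force: 0.0
```

>>> arm_command --deltas '[{"dx": 0, "dy": -0.0016, "dz": -0.015, "yaw": 0}, {"dx": 0, "dy": 0, "dz": -0.03, "yaw": 0}, {"dx": 0, "dy": 0, "dz": -0.03, "yaw": 0}, {"dx": 0, "dy": 0, "dz": -0.022, "yaw": 0}, {"dx": 0, "dy": 0, "dz": -0.015, "yaw": 0}, {"dx": 0, "dy": 0, "dz": -0.007, "yaw": 0}, {"dx": 0, "dy": 0, "dz": -0.003, "yaw": 0}, {"dx": 0, "dy": 0, "dz": 0, "yaw": 0}, {"dx": 0, "dy": 0, "dz": 0, "yaw": 0}]'

```text
t: 37.35
eef_pos: [568.5, -300.2, 69.5]
tcp_rot: [3.141, 0.001, 1.803]
ft_force: [-0.2, 0.3, 0.3]
opening: 0.738
grip_force: 0.0
```

>>> arm_command --deltas '[{"dx": 0, "dy": 0, "dz": 0, "yaw": 0}, {"dx": 0, "dy": 0, "dz": 0, "yaw": 0}, {"dx": 0, "dy": 0, "dz": 0, "yaw": 0}, {"dx": 0, "dy": 0, "dz": 0, "yaw": 0}, {"dx": 0, "dy": 0, "dz": 0, "yaw": 0}]' --gripper 0.03

```text
t: 37.85
eef_pos: [568.2, -300.0, 68.7]
tcp_rot: [3.141, 0.0, 1.803]
ft_force: [0.1, 0.9, 1.3]
opening: 0.415
grip_force: 30.0
```

>>> arm_command --deltas '[{"dx": 0, "dy": 0, "dz": 0.01, "yaw": 0}, {"dx": 0, "dy": 0, "dz": 0.02, "yaw": 0}, {"dx": 0, "dy": 0, "dz": 0.03, "yaw": 0}, {"dx": 0, "dy": 0, "dz": 0.03, "yaw": 0}, {"dx": 0, "dy": 0.01, "dz": 0.025, "yaw": 0}, {"dx": 0.001, "dy": 0.02, "dz": 0.01, "yaw": 0}, {"dx": 0.002, "dy": 0.03, "dz": 0, "yaw": 0}, {"dx": 0.002, "dy": 0.035, "dz": 0, "yaw": 0}, {"dx": 0.002, "dy": 0.035, "dz": 0, "yaw": 0}, {"dx": 0.002, "dy": 0.035, "dz": 0, "yaw": 0}, {"dx": 0.002, "dy": 0.035, "dz": 0, "yaw": 0}, {"dx": 0.002, "dy": 0.035, "dz": 0, "yaw": 0}, {"dx": 0.002, "dy": 0.035, "dz": 0, "yaw": 0}, {"dx": 0.002, "dy": 0.035, "dz": 0, "yaw": 0}, {"dx": 0.001, "dy": 0.035, "dz": 0, "yaw": 0}, {"dx": 0, "dy": 0.03, "dz": 0, "yaw": 0}, {"dx": 0, "dy": 0.0148, "dz": -0.01, "yaw": 0}, {"dx": 0, "dy": 0.005, "dz": -0.02, "yaw": 0}, {"dx": 0, "dy": 0, "dz": -0.025, "yaw": 0}, {"dx": 0, "dy": 0, "dz": -0.02, "yaw": 0}]'

```text
t: 39.85
eef_pos: [585.0, 90.2, 116.5]
tcp_rot: [-3.14, -0.0, 1.804]
ft_force: [-0.0, 0.4, -2.2]
opening: 0.416
grip_force: 30.0
```

>>> arm_command --deltas '[{"dx": 0, "dy": 0, "dz": -0.015, "yaw": 0}, {"dx": 0, "dy": 0, "dz": -0.01, "yaw": 0}, {"dx": 0, "dy": 0, "dz": -0.008, "yaw": 0}, {"dx": 0, "dy": 0, "dz": -0.005, "yaw": 0}, {"dx": 0, "dy": 0, "dz": -0.002, "yaw": 0}, {"dx": 0, "dy": 0, "dz": 0, "yaw": 0}, {"dx": 0, "dy": 0, "dz": 0, "yaw": 0}]'

```text
t: 40.55
eef_pos: [586.4, 89.8, 79.0]
tcp_rot: [3.141, 0.0, 1.803]
ft_force: [0.7, 0.1, -2.6]
opening: 0.418
grip_force: 30.0
```

>>> arm_command --deltas '[{"dx": 0, "dy": 0, "dz": -0.002, "yaw": 0}, {"dx": 0, "dy": 0, "dz": -0.001, "yaw": 0}, {"dx": 0, "dy": 0, "dz": 0, "yaw": 0}, {"dx": 0, "dy": 0, "dz": 0, "yaw": 0}]'

```text
t: 40.95
eef_pos: [586.2, 89.8, 75.6]
tcp_rot: [3.141, 0.0, 1.803]
ft_force: [0.0, 0.2, -0.9]
opening: 0.414
grip_force: 30.0
```

>>> arm_command --deltas '[{"dx": 0, "dy": 0, "dz": 0, "yaw": 0}, {"dx": 0, "dy": 0, "dz": 0, "yaw": 0}, {"dx": 0, "dy": 0, "dz": 0, "yaw": 0}, {"dx": 0, "dy": 0, "dz": 0, "yaw": 0}, {"dx": 0, "dy": 0, "dz": 0.015, "yaw": 0}, {"dx": 0, "dy": 0, "dz": 0.03, "yaw": 0}, {"dx": 0, "dy": 0, "dz": 0.035, "yaw": 0}, {"dx": 0, "dy": 0, "dz": 0.03, "yaw": 0}, {"dx": 0, "dy": 0, "dz": 0.01, "yaw": 0}]' --gripper 0.07

```text
t: 41.85
eef_pos: [587.0, 89.8, 198.6]
tcp_rot: [3.137, 0.001, 1.803]
ft_force: [0.4, 0.2, -0.2]
opening: 0.736
grip_force: 0.0
```

>>> arm_command --deltas '[{"dx": -0.003, "dy": -0.01, "dz": 0, "yaw": 0}, {"dx": -0.007, "dy": -0.025, "dz": 0, "yaw": 0}, {"dx": -0.009, "dy": -0.035, "dz": 0, "yaw": 0}, {"dx": -0.009, "dy": -0.035, "dz": 0, "yaw": 0}, {"dx": -0.009, "dy": -0.035, "dz": 0, "yaw": 0}, {"dx": -0.009, "dy": -0.035, "dz": 0, "yaw": 0}, {"dx": -0.009, "dy": -0.035, "dz": 0, "yaw": 0}, {"dx": -0.009, "dy": -0.035, "dz": 0, "yaw": 0}, {"dx": -0.009, "dy": -0.035, "dz": 0, "yaw": 0}, {"dx": -0.009, "dy": -0.035, "dz": 0, "yaw": 0}, {"dx": -0.009, "dy": -0.035, "dz": 0, "yaw": 0}, {"dx": -0.008, "dy": -0.025, "dz": 0, "yaw": 0}, {"dx": -0.0032, "dy": -0.0135, "dz": 0, "yaw": 0}, {"dx": 0, "dy": 0, "dz": 0, "yaw": 0}, {"dx": 0, "dy": 0, "dz": 0, "yaw": 0}]'

```text
t: 43.35
eef_pos: [483.7, -298.0, 194.9]
tcp_rot: [-3.141, -0.001, 1.803]
ft_force: [0.8, 0.2, 0.7]
opening: 0.737
grip_force: 0.0
```

>>> arm_command --deltas '[{"dx": 0.0003, "dy": -0.0007, "dz": -0.015, "yaw": 0}, {"dx": 0, "dy": 0, "dz": -0.03, "yaw": 0}, {"dx": 0, "dy": 0, "dz": -0.03, "yaw": 0}, {"dx": 0, "dy": 0, "dz": -0.02, "yaw": 0}, {"dx": 0, "dy": 0, "dz": -0.013, "yaw": 0}, {"dx": 0, "dy": 0, "dz": -0.007, "yaw": 0}, {"dx": 0, "dy": 0, "dz": -0.003, "yaw": 0}, {"dx": 0, "dy": 0, "dz": 0, "yaw": 0}, {"dx": 0, "dy": 0, "dz": 0, "yaw": 0}]'

```text
t: 44.25
eef_pos: [484.5, -299.6, 78.3]
tcp_rot: [3.141, 0.001, 1.803]
ft_force: [0.1, 0.3, 0.4]
opening: 0.737
grip_force: 0.0
```

>>> arm_command --deltas '[{"dx": 0, "dy": 0, "dz": 0, "yaw": 0}, {"dx": 0, "dy": 0, "dz": 0, "yaw": 0}, {"dx": 0, "dy": 0, "dz": 0, "yaw": 0}, {"dx": 0, "dy": 0, "dz": 0, "yaw": 0}, {"dx": 0, "dy": 0, "dz": 0, "yaw": 0}]' --gripper 0.03

```text
t: 44.75
eef_pos: [484.2, -299.5, 77.7]
tcp_rot: [3.141, 0.0, 1.803]
ft_force: [-0.8, 0.4, 2.9]
opening: 0.503
grip_force: 30.0
```

>>> arm_command --deltas '[{"dx": 0, "dy": 0, "dz": 0.01, "yaw": 0}, {"dx": 0, "dy": 0, "dz": 0.02, "yaw": 0}, {"dx": 0, "dy": 0, "dz": 0.03, "yaw": 0}, {"dx": 0, "dy": 0, "dz": 0.03, "yaw": 0}, {"dx": 0, "dy": 0.006, "dz": 0.025, "yaw": 0}, {"dx": 0.0014, "dy": 0.016, "dz": 0.015, "yaw": 0}, {"dx": 0.005, "dy": 0.028, "dz": 0, "yaw": 0}, {"dx": 0.005, "dy": 0.028, "dz": 0, "yaw": 0}, {"dx": 0.005, "dy": 0.028, "dz": 0, "yaw": 0}, {"dx": 0.005, "dy": 0.028, "dz": 0, "yaw": 0}, {"dx": 0.005, "dy": 0.028, "dz": 0, "yaw": 0}, {"dx": 0.005, "dy": 0.028, "dz": 0, "yaw": 0}, {"dx": 0.005, "dy": 0.028, "dz": 0, "yaw": 0}, {"dx": 0.005, "dy": 0.028, "dz": 0, "yaw": 0}, {"dx": 0.005, "dy": 0.028, "dz": 0, "yaw": 0}, {"dx": 0.005, "dy": 0.024, "dz": 0, "yaw": 0}, {"dx": 0.003, "dy": 0.014, "dz": -0.01, "yaw": 0}, {"dx": 0.002, "dy": 0.006, "dz": -0.02, "yaw": 0}, {"dx": 0, "dy": 0, "dz": -0.025, "yaw": 0}, {"dx": 0, "dy": 0, "dz": -0.02, "yaw": 0}]'

```text
t: 46.75
eef_pos: [539.7, 19.1, 130.7]
tcp_rot: [-3.14, -0.0, 1.804]
ft_force: [0.1, -0.3, -3.0]
opening: 0.5
grip_force: 30.0
```

>>> arm_command --deltas '[{"dx": 0, "dy": 0, "dz": -0.02, "yaw": 0}, {"dx": 0, "dy": 0, "dz": -0.012, "yaw": 0}, {"dx": 0, "dy": 0, "dz": -0.008, "yaw": 0}, {"dx": 0, "dy": 0, "dz": -0.004, "yaw": 0}, {"dx": 0, "dy": 0, "dz": -0.001, "yaw": 0}, {"dx": 0, "dy": 0, "dz": 0, "yaw": 0}, {"dx": 0, "dy": 0, "dz": 0, "yaw": 0}]'

```text
t: 47.45
eef_pos: [540.9, 18.5, 88.2]
tcp_rot: [3.14, 0.0, 1.803]
ft_force: [0.7, -0.4, -3.1]
opening: 0.502
grip_force: 30.0
```

>>> arm_command --deltas '[{"dx": 0, "dy": 0, "dz": -0.002, "yaw": 0}, {"dx": 0, "dy": 0, "dz": -0.0012, "yaw": 0}, {"dx": 0, "dy": 0, "dz": 0, "yaw": 0}, {"dx": 0, "dy": 0, "dz": 0, "yaw": 0}]'

```text
t: 47.85
eef_pos: [540.7, 18.6, 84.6]
tcp_rot: [3.141, 0.0, 1.803]
ft_force: [-1.6, -0.7, 4.1]
opening: 0.504
grip_force: 30.0
```

>>> arm_command --deltas '[{"dx": 0, "dy": 0, "dz": 0, "yaw": 0}, {"dx": 0, "dy": 0, "dz": 0, "yaw": 0}, {"dx": 0, "dy": 0, "dz": 0, "yaw": 0}, {"dx": 0, "dy": 0, "dz": 0, "yaw": 0}, {"dx": 0, "dy": 0, "dz": 0.015, "yaw": 0}, {"dx": 0, "dy": 0, "dz": 0.03, "yaw": 0}, {"dx": 0, "dy": 0, "dz": 0.035, "yaw": 0}, {"dx": 0, "dy": 0, "dz": 0.035, "yaw": 0}, {"dx": 0, "dy": 0, "dz": 0.035, "yaw": 0}, {"dx": 0, "dy": 0, "dz": 0.035, "yaw": 0}, {"dx": 0, "dy": 0, "dz": 0.035, "yaw": 0}, {"dx": 0, "dy": 0, "dz": 0, "yaw": 0}, {"dx": 0, "dy": 0, "dz": 0, "yaw": 0}]' --gripper 0.07

```text
t: 49.15
eef_pos: [540.5, 18.6, 304.6]
tcp_rot: [3.14, 0.0, 1.803]
ft_force: [0.1, -0.5, 0.7]
opening: 0.737
grip_force: 0.0
```

```bash
python3 - <<'E'
from h import *
from scipy.optimize import least_squares
s=state(); print(s['eef_pos'])
c=shot('side','side4'); P=cloud(c); P=P[c['range_z']>0]
for nm,x,y,a,b,R in(('can',540.5,18.1,35,105,24),('jar',614.8,-28.2,30,60,27),('flask',586.1,92.8,25,85,20)):
    w=P[(np.hypot(P[:,0]-x,P[:,1]-y)<R+14)&(P[:,2]>a)&(P[:,2]<b)][:,:2]
    f=least_squares(lambda p:np.clip(np.hypot(w[:,0]-p[0],w[:,1]-p[1])-R,-6,6),[x,y],loss='soft_l1'); print(nm,'start',x,y,'now',f.x.round(1))
E
```

```text
[540.53104526  18.6000084  304.60957044]
can start 540.5 18.1 now [541.2  18.3]
jar start 614.8 -28.2 now [615.1 -28.1]
flask start 586.1 92.8 now [586.3  92.8]
```

View pics/side4.png

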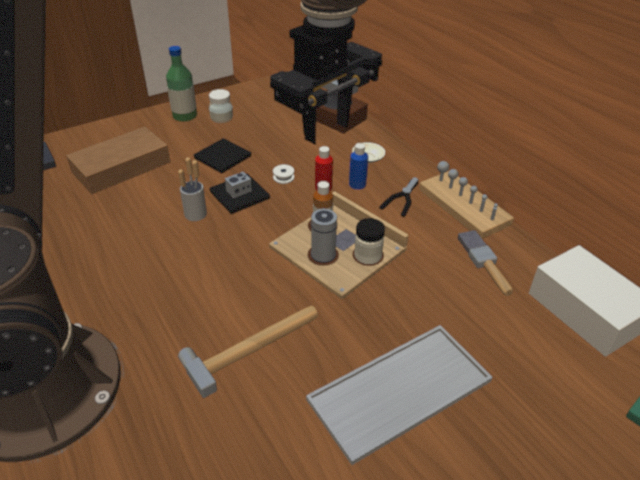

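The can (322,237), jar (369,242) and flask (323,200) are upright on their own seats, within 1 mm of where they started. The block is on the pad at (238,185), the tray is empty, and the cup and spool have not moved.

```bash
python3 -c "
from cell import job_done; print(job_done())"
```

```text
the job is handed in; nothing more can be done
None
```

The job is handed in: the block sits on the middle of the pad, and the jar, flask and can are each back upright on the seat they started on, with the cup and spool left where they were (about 49 s of the 128 s used).

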